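# Index the vial carousel three stations

## Robot

A 6-joint arm with a two-finger parallel gripper is mounted at the origin on the work surface. World frame = base frame: x ahead of the robot, y to its left, z up, the work surface at z = 0. Lengths are in m, angles in rad, forces in N, time in s.
With the tool pointing down it reaches from about 0.325 to 0.85 m from the base axis. Payload 4.4 kg.
Tool frame: the origin (TCP) lies at the centre of the arm's flange, where the gripper is bolted on; the fingertips stand 199 mm ahead of it and the grasp point (between the pads) lies 180 mm ahead of it (r.tip_extent is the distance from the TCP to the fingertips, in m); y points along the fingers, z is the direction in which the jaws open and shut, and the axes are right-handed (so a half turn about y gives the same grasp; the last joint's range is limited). The gripper opens to 94 mm and grips with 3 to 60 N. Pads are 16 mm wide; open, the fingers measure 119 mm over their backs; the gripper's body (75 mm by 177 mm) begins 78 mm behind the grasp point.
Start: joints at [-1.349, 0.207, 1.542, -0, 1.393, -0.15], TCP at [0.209, -0.536, 0.405] pointing down, gripper open.
Joint ranges: [-2.73, 2.73], [-0.86, 2.22], [0.23, 2.46], [-1.11, 4.25], [0.08, 2.63], [-2.82, 2.82]. Speed limits (rad/s): [2.79, 2.79, 3.14, 3.14, 3.14, 3.14].

## Interface

Orientations are given as a 3x3 rotation matrix whose columns are the frame's x, y, z axes.
In Python, from station import r gives the robot as it stands.
- The arm moves only by the shell command python3 -m jog 'ROWS' [OPENING] [FORCE]. ROWS is a JSON object of lists of equal length, an entry for each row: "xyz": the shift along the tool's x, y, z each as a share of 0.04 m, from -1 to 1, a list of three; "delta_rot": the turn, a rotation vector about the tool's x, y, z each as a share of 6 degrees, from -1 to 1, a list of three. A call has 1 to 8 rows; each row shifts and turns the pose as measured when the row begins, along the tool's axes as they then stand; what a row does not reach is not made up. A row lasts 1/12 s, in which the tool goes at most 41.7 mm and 7.16 degrees, less where a joint would pass 70% of its speed; a pose out of reach is approached as far as the arm can. A call with a number of a shift or a turn outside -1 to 1 is refused whole. A call with a gripper value outside its range is refused whole. OPENING is the closure, from 0 (fully open) to 1 (shut), set as the call begins (- or left out, the last holds). The fingers move at their own pace and stop on an object; FORCE is the grip in N (left out, the last holds). Time passes only in rows, so rows that do not move let the fingers close. It gives the time, the measured TCP pose, the force and the opening at its end, in the units of the state.
- r.get_state(): the state, without advancing time (a new reading comes with each control period).
- r.read_camera(name): name is "scene" or "top" or "wrist"; returns the picture (420x560x3 uint8, red, green, blue); there is no depth.
- r.get_calibration(name): a dict with "fx", "fy", "cx", "cy" (pixels), "k1" (the pictures are not rectified: a ray, as slopes to the right and down, at radius r is drawn at 1 + k1 r^2 times it, then the intrinsics apply), "T" (4x4, takes a point from camera to world coordinates); the wrist camera has in their place "T_tool_cam" (4x4, takes a point from camera to tool coordinates, whose origin is the TCP and whose axes are the tool frame's). Camera axes: x right, y up, looking along -z (the intrinsics and any distortion apply to the point x, -y, -z); pixel columns grow to the right and rows downward; lengths in m; the calibration is good to about 2 mm. A picture is of the moment at which its call begins: read the wrist's pose just before it. get_calibration takes no time and is no camera call.
- r.job_done(): hands the job in, once; it reports no verdict.
The state is a dict: "time": time; "qpos": joint angles; "joint_velocities": joint speeds; "effort": joint torques, N m; "tcp_pos": TCP position; "ee_rot": TCP orientation; "wrist_force": force on the tool from outside, world axes, zero at the start; "torque": the same for the moment, N m; "opening": finger opening in m.
Only numpy, scipy, OpenCV 4.12 (cv2) and the standard library are available. Lean on these libraries where they do the work, as an engineer would, in place of code of your own. Each camera call takes 0.05 s, during which the arm holds its last target. There are 200 camera calls.

## Task

Move the vial carousel on by three stations, so that its one tall vial comes to stand under the dosing nozzle: press the carousel's long sprung lever fully down three times, no more, letting it spring all the way back up after each press. The tally counter standing nearby has a short lever of its own; leave that one alone.

Things in the scene. Friction and masses are not known exactly. Their poses are not given: they have to be found in the camera images.
- index_paddle (a point): Top centre of the flat white paddle (36 x 36 mm) on the vial carousel's long lever, 94 mm above the bench at rest. y axis: along the bar towards the white box (0.2 rad below level at rest); x: the level hinge line. Pushed straight down it drops 39 mm to its stop, shifting under 5 mm sideways. The carousel's centre is 205 mm away along y; plate radius 88 mm, vials up to 174 mm high, nozzle to 245 mm.
- index_lever (a joint): Angle of that lever in rad: 0 up at rest, 0.39 fully down at its stop; sprung, returns when let go. About 1.5 N at the paddle starts it, rising in a step to 3 to 5 N when the ratchet engages; past 8 N it is at its stop. Each full press turns the carousel one station, on the down stroke only; the ratchet takes the next station only once the lever is back within 0.05 rad of rest.
- carousel (a joint): Turn in rad, anticlockwise from above, of the vial carousel: a round steel plate on a white box (180 mm square, 80 mm high, fixed) with eight capped vials, seven short (36 mm) and one tall (83 mm). Starts at 0 within 0.1. One station is 0.785 rad. The tall vial starts three stations before the dosing nozzle and is under it at 2.36 rad.
- counter_lever (a joint): Angle in rad of the short sprung steel lever (53 mm, 18 mm square end) of the tally counter, a small steel box (85 x 75 mm, 61 mm high, fixed on a grey plate): 0 up at rest, 0.45 fully pressed. Not to be pressed.

How it is judged:
By the outcome, as a careful person would: the job done as asked, in the order asked, and still so for the second after the job is handed in, with the robot touching nothing.
It also fails if it takes over 32 s, if anything falls off the work surface, if the arm or the gripper's body presses on something with over 40 N, if the wrist force passes 120 N, or if a joint passes its speed limit or range.

## Working session

There is one attempt and no reset: what is moved stays moved. The work goes in short steps, Python scripts to look and compute and a shell command to move; the robot and the scene stay as the last step left them, time stands still between calls to the robot, and variables do not carry over. Pictures are saved under pics/ and viewed, on a budget of 10 in all, crops included, one or two more only if the job needs it, and the job is handed in when it is done.

```bash
mkdir -p pics; ls
python3 - <<'E'
from station import r
import cv2,numpy as np
for n in("scene","top"):
    cv2.imwrite(f"pics/{n}0.png",r.read_camera(n)[:,:,::-1]); c=r.get_calibration(n);print({k:np.round(v,4).tolist() for k,v in c.items()})
s=r.get_state();print(s["time"],s["tcp_pos"],s["ee_rot"],s["opening"],s["wrist_force"])
E
```

```text
pics
{'fx': 442.4172, 'fy': 442.4172, 'cx': 282.0922, 'cy': 215.5902, 'k1': -0.12, 'T': [[0.3621, -0.5121, 0.7789, 1.1851], [0.932, 0.1877, -0.3099, -0.2689], [0.0125, 0.8382, 0.5453, 0.5661], [0.0, 0.0, 0.0, 1.0]]}
{'fx': 410.7521, 'fy': 410.7521, 'cx': 278.4071, 'cy': 213.4742, 'k1': -0.0868, 'T': [[-0.0096, 0.9972, -0.074, 0.4758], [-0.9999, -0.009, 0.0077, 0.013], [0.007, 0.074, 0.9972, 1.0544], [0.0, 0.0, 0.0, 1.0]]}
0.1 [ 0.20933043 -0.53519415  0.40361836] [[-9.31324849e-01 -4.52571514e-04  3.64189266e-01]
 [-3.64189431e-01  1.95734248e-03 -9.31322837e-01]
 [-2.91352936e-04 -9.99997982e-01 -1.98774345e-03]] 0.09370008922820512 [0.02527019 0.15399444 0.08026164]
```

View pics/scene0.png

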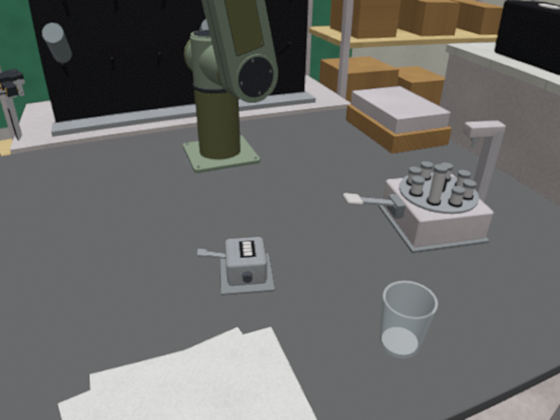

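View pics/top0.png

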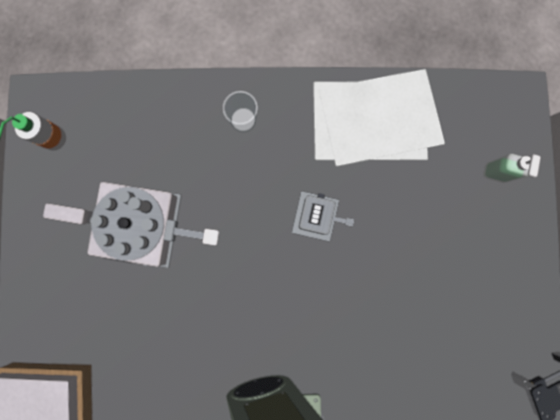

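The scene view shows the carousel at right with its white paddle at about (354,199), and the counter at (245,262). In the top view the paddle is at about (210,237), the carousel plate at (127,223), and the counter with its lever at (316,216).

```bash
cat > h.py <<'E'
from station import r
import cv2,numpy as np
def ray(n,uv):
    c=r.get_calibration(n);K=np.array([[c["fx"],0,c["cx"]],[0,c["fy"],c["cy"]],[0,0,1]])
    p=cv2.undistortPoints(np.array([[uv]],float),K,np.array([c["k1"],0,0,0.]))[0,0]
    T=np.array(c["T"]);d=T[:3,:3]@[p[0],-p[1],-1];return T[:3,3],d
def plane(n,uv,z):
    o,d=ray(n,uv);return o+d*(z-o[2])/d[2]
def tri(a,b):
    (o1,d1),(o2,d2)=ray("top",a),ray("scene",b)
    t=np.linalg.lstsq(np.c_[d1,-d2],o2-o1,rcond=None)[0]
    p,q=o1+t[0]*d1,o2+t[1]*d2;return (p+q)/2,np.linalg.norm(p-q)
E
python3 - <<'E'
from h import *
def blob(f,x0,y0,x1,y1,th):
    m=(cv2.imread(f)[y0:y1,x0:x1].min(2)>th).astype(np.uint8)
    n,_,st,ce=cv2.connectedComponentsWithStats(m);i=1+st[1:,4].argmax();print(st[i]);return ce[i]+[x0,y0]
a=blob("pics/top0.png",195,222,230,252,180);b=blob("pics/scene0.png",338,185,372,212,165)
print(a,b,tri(a,b));p=plane("top",a,.094);print("paddle",p,plane("scene",b,.094))
c=plane("top",(127,223),.085);v=c-p;print("carousel",c,np.linalg.norm(v),v/np.linalg.norm(v))
print("counter",plane("top",(316,215),.061),plane("top",(350,222),.06))
s=r.get_state();u=v/np.linalg.norm(v);print("u in tool",s["ee_rot"].T@u, "shift",s["ee_rot"].T@(p-s["tcp_pos"]))
E
```

```text
[  8   7  15  16 200]
[  6   8  19  10 134]
[210.09  236.635] [352.76119403 197.85074627] (array([0.49422195, 0.16621017, 0.09123729]), np.float64(0.00022029798481409146))
paddle [0.49421916 0.16586989 0.094     ] [0.49821602 0.163567   0.094     ]
carousel [0.52823217 0.3668832  0.085     ] 0.20406919022333123 [ 0.16667393  0.98502526 -0.04410269]
counter [ 0.5449836 -0.085879   0.061    ] [ 0.52721888 -0.16866304  0.06      ]
u in tool [-0.51395051  0.0459552  -0.856588  ] shift [-0.52055386  0.31086102 -0.5485481 ]
```

The two views agree to 4 mm, and the 204 mm to the carousel matches the 205 mm given. I'll shut the jaws and travel towards the paddle, turning −59° about tool y so the jaw axis lies along the hinge line. That keeps the gripper body clear of the vials.

```bash
python3 -m jog '{"xyz":[[-0.69,0,-0.72],[-0.76,0,-0.65],[-0.82,0,-0.57],[-0.88,0,-0.48],[-0.92,0,-0.38],[-0.96,0,-0.28],[-0.98,0,-0.18],[-1,0,-0.08]],"delta_rot":[[0,-1,0],[0,-1,0],[0,-1,0],[0,-1,0],[0,-1,0],[0,-1,0],[0,-1,0],[0,-1,0]]}' 1 20
cat >> h.py <<'E'
P=np.array([0.4945,0.1655,.094]);U=np.array([.167,.985,0])
def rep():
    s=r.get_state();R=np.array(s["ee_rot"]);tip=s["tcp_pos"]+R[:,1]*r.tip_extent
    print("t",s["time"],"tip",tip.round(4),"left tool/40mm",(R.T@(P-tip)/.04).round(2),"turn deg",np.degrees(np.arctan2(R[:,2]@U,-R[:,0]@U)).round(1),"ydown",R[:,1].round(3),"F",np.round(s["wrist_force"],2))
E
python3 -c "from h import *;rep()"
```

```text
time: 0.77
tcp_pos: [0.3259, -0.2321, 0.3983]
ee_rot: [[-0.33, -0.004, 0.944], [-0.944, 0.007, -0.33], [-0.005, -1.0, -0.006]]
wrist_force: [0.5, -0.1, -0.2]
opening: 0.0442
t 0.7667 tip [ 0.3252 -0.2307  0.1991] left tool/40mm [-10.73   2.68   0.74] turn deg -9.6 ydown [-0.004  0.007 -1.   ] F [ 0.45 -0.12 -0.17]
```

```bash
python3 -m jog '{"xyz":[[-1,0,0.07],[-1,0.1,0.16],[-1,0.1,0.24],[-1,0.1,0.24],[-1,0.1,0.24],[-1,0.1,0.24],[-1,0.1,0.24],[-1,0.1,0.24]],"delta_rot":[[0,-1,0],[0,-0.6,0],[0,0,0],[0,0,0],[0,0,0],[0,0,0],[0,0,0],[0,0,0]]}' 
python3 -c "from h import *;rep()"
```

```text
time: 1.43
tcp_pos: [0.4475, 0.0772, 0.3716]
ee_rot: [[-0.157, -0.001, 0.988], [-0.988, 0.005, -0.157], [-0.005, -1.0, -0.001]]
wrist_force: [1.0, -0.8, -0.0]
opening: 0.0004
t 1.4333 tip [0.4474 0.0782 0.1724] left tool/40mm [-2.33  1.97  0.82] turn deg 0.6 ydown [-0.001  0.005 -1.   ] F [ 1.   -0.82 -0.  ]
```

```bash
python3 -m jog '{"xyz":[[-0.8,0.3,0.28],[-0.8,0.3,0.28],[-0.7,0.4,0.26],[0,0,0]],"delta_rot":[[0,0,0],[0,0,0],[0,0,0],[0,0,0]]}'
python3 - <<'E'
from h import *;rep()
a=r.read_camera("scene")[120:270,290:530,::-1];b=r.read_camera("wrist")[:,:,::-1];t=r.read_camera("top")[150:300,60:260,::-1]
a=cv2.resize(a,(400,250),interpolation=2);t=cv2.resize(t,(400,300));b=cv2.resize(b,(400,300))
cv2.imwrite("pics/m1.png",np.hstack([np.vstack([a,t]),np.vstack([b,np.zeros((250,400,3),np.uint8)])]))
E
```

```text
time: 1.77
tcp_pos: [0.4958, 0.1745, 0.329]
ee_rot: [[-0.148, -0.0, 0.989], [-0.989, 0.007, -0.148], [-0.007, -1.0, -0.001]]
wrist_force: [-0.8, -0.8, -0.5]
opening: 0.0003
t 1.7667 tip [0.4958 0.1759 0.1298] left tool/40mm [0.27 0.89 0.01] turn deg 1.1 ydown [-0.     0.007 -1.   ] F [-0.8  -0.77 -0.49]
```

View pics/m1.png

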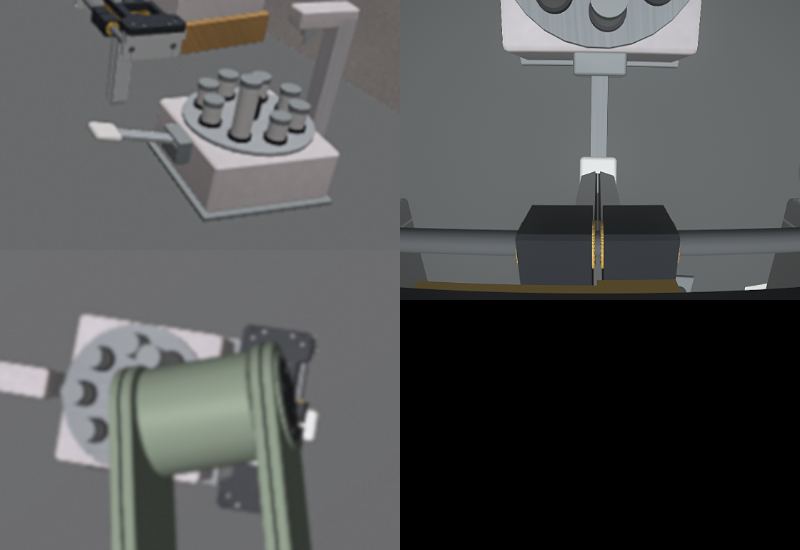

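The tips are above the paddle and centred across it in the wrist view, but 10 mm too far towards the carousel. I'll correct that and come down close.

```bash
python3 -m jog '{"xyz":[[0.25,0.2,0],[0,0.25,0],[0,0,0]],"delta_rot":[[0,0,0],[0,0,0],[0,0,0]]}' 
python3 -c "from h import *;rep()"
```

```text
time: 2.17
tcp_pos: [0.4932, 0.1572, 0.3151]
ee_rot: [[-0.155, 0.007, 0.988], [-0.988, 0.005, -0.155], [-0.006, -1.0, 0.006]]
wrist_force: [-0.9, 0.1, -0.8]
opening: 0.0008
t 2.1667 tip [0.4947 0.1582 0.1159] left tool/40mm [-0.18  0.55 -0.04] turn deg 0.7 ydown [ 0.007  0.005 -1.   ] F [-0.92  0.12 -0.79]
```

```bash
python3 -m jog '{"xyz":[[-0.15,0.25,0],[0,0.3,0],[0,0.25,0],[0,0.25,0]],"delta_rot":[[0,0,0],[0,0,0],[0,0,0],[0,0,0]]}' 
python3 -c "from h import *;rep()"
```

```text
time: 2.5
tcp_pos: [0.4954, 0.1604, 0.274]
ee_rot: [[-0.162, 0.014, 0.987], [-0.987, 0.005, -0.162], [-0.007, -1.0, 0.013]]
wrist_force: [-1.4, -2.7, 4.7]
opening: 0.0005
t 2.5 tip [0.4983 0.1614 0.0748] left tool/40mm [-0.09 -0.48 -0.1 ] turn deg 0.3 ydown [ 0.014  0.005 -1.   ] F [-1.36 -2.67  4.71]
```

```bash
python3 -m jog '{"xyz":[[0,0.25,0],[0,0.2,0],[0,0.15,0]],"delta_rot":[[0,0,-0.1],[0,0,0],[0,0,0]]}' 
python3 -c "from h import *;rep()"
```

```text
time: 2.75
tcp_pos: [0.4968, 0.1616, 0.2525]
ee_rot: [[-0.164, 0.013, 0.986], [-0.987, -0.002, -0.164], [0.0, -1.0, 0.013]]
wrist_force: [-20.7, -4.2, 63.0]
opening: 0.0005
t 2.75 tip [0.4994 0.1611 0.0533] left tool/40mm [-0.09 -1.02 -0.13] turn deg 0.2 ydown [ 0.013 -0.002 -1.   ] F [-20.67  -4.18  63.05]
```

Stop reached (63 N, harder than needed, so gentler next time). Releasing fully, then checking the result.

```bash
python3 -m jog '{"xyz":[[0,-0.4,-0.05],[0,-0.4,-0.05],[-0.05,-0.4,0],[0,-0.2,0],[0,0,0]],"delta_rot":[[0,0,0],[0,0,0],[0,0,0],[0,0,0],[0,0,0]]}'
python3 - <<'E'
from h import *;rep()
a=r.read_camera("scene")[120:270,290:530,::-1]
cv2.imwrite("pics/m2.png",cv2.resize(a,(640,400),interpolation=2));rep()
E
```

```text
time: 3.17
tcp_pos: [0.4939, 0.1649, 0.3105]
ee_rot: [[-0.163, 0.017, 0.986], [-0.987, -0.003, -0.163], [-0.0, -1.0, 0.017]]
wrist_force: [0.6, -0.4, -0.2]
opening: 0.0005
t 3.1667 tip [0.4973 0.1644 0.1113] left tool/40mm [-0.02  0.43 -0.08] turn deg 0.2 ydown [ 0.017 -0.003 -1.   ] F [ 0.64 -0.4  -0.2 ]
t 3.2167 tip [0.4968 0.1643 0.1105] left tool/40mm [-0.02  0.41 -0.07] turn deg 0.2 ydown [ 0.016 -0.003 -1.   ] F [0.03 0.75 0.16]
```

View pics/m2.png

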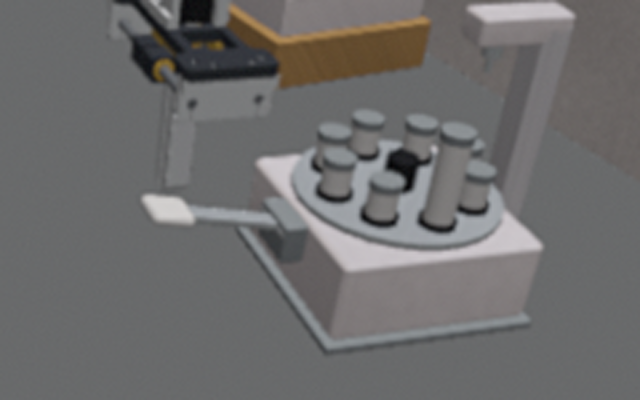

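The tall vial has moved one station on (now at about (448,175)). The lever is back up with a gap below the fingers. Second press.

```bash
python3 -m jog '{"xyz":[[0,0.3,-0.05],[0,0.3,0],[0,0.3,0],[0,0.25,0],[0,0.15,0]],"delta_rot":[[0,0,0],[0,0,0],[0,0,0],[0,0,0],[0,0,0]]}' 
python3 -c "from h import *;rep()"
```

```text
time: 3.63
tcp_pos: [0.4934, 0.1646, 0.2545]
ee_rot: [[-0.164, 0.019, 0.986], [-0.987, -0.003, -0.164], [0.0, -1.0, 0.019]]
wrist_force: [-4.4, 2.4, 31.6]
opening: 0.0004
t 3.6333 tip [0.4972 0.164  0.0553] left tool/40mm [-0.03 -0.97 -0.05] turn deg 0.2 ydown [ 0.019 -0.003 -1.   ] F [-4.37  2.42 31.62]
```

At the stop (31.6 N, tip at 0.055). Release.

```bash
python3 -m jog '{"xyz":[[0,-0.4,0],[0,-0.4,0],[0,-0.4,0],[0,-0.2,0],[0,0,0],[0,0,0]],"delta_rot":[[0,0,0],[0,0,0],[0,0,0],[0,0,0],[0,0,0],[0,0,0]]}'
python3 - <<'E'
from h import *;rep()
a=r.read_camera("scene")[120:270,290:530,::-1]
cv2.imwrite("pics/m3.png",cv2.resize(a,(640,400),interpolation=2));rep()
E
```

```text
time: 4.13
tcp_pos: [0.4907, 0.1643, 0.3038]
ee_rot: [[-0.164, 0.007, 0.986], [-0.986, -0.005, -0.164], [0.004, -1.0, 0.008]]
wrist_force: [-0.1, -0.3, -0.3]
opening: 0.0002
t 4.1333 tip [0.4921 0.1632 0.1046] left tool/40mm [-0.07  0.27  0.05] turn deg 0.2 ydown [ 0.007 -0.005 -1.   ] F [-0.11 -0.32 -0.3 ]
t 4.1833 tip [0.4919 0.1632 0.1044] left tool/40mm [-0.07  0.26  0.05] turn deg 0.2 ydown [ 0.006 -0.005 -1.   ] F [-0.52 -0.58 -0.35]
```

View pics/m3.png

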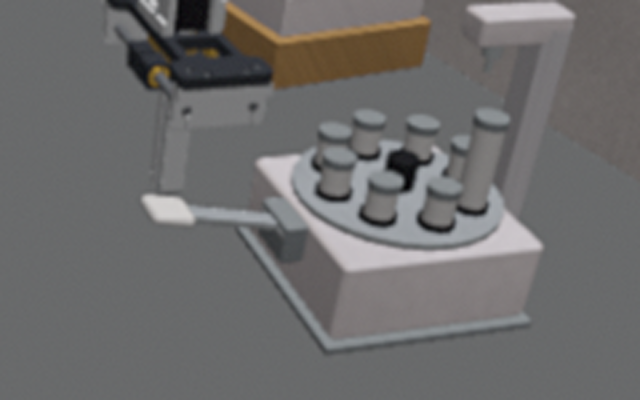

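The tall vial is now at about (483,160), one station before the nozzle, and the lever is up again. Third press, 49 mm down.

```bash
python3 -m jog '{"xyz":[[0,0.3,0.05],[0,0.3,0],[0,0.3,0],[0,0.2,0],[0,0.1,0]],"delta_rot":[[0,0,0],[0,0,0],[0,0,0],[0,0,0],[0,0,0]]}' 
python3 -c "from h import *;rep()"
```

```text
time: 4.6
tcp_pos: [0.4938, 0.1634, 0.254]
ee_rot: [[-0.164, 0.008, 0.986], [-0.986, -0.006, -0.164], [0.004, -1.0, 0.009]]
wrist_force: [-7.5, -0.8, 33.4]
opening: 0.0004
t 4.6 tip [0.4955 0.1623 0.0548] left tool/40mm [-0.07 -0.98 -0.03] turn deg 0.2 ydown [ 0.008 -0.006 -1.   ] F [-7.48 -0.83 33.4 ]
```

```bash
python3 -m jog '{"xyz":[[0,-0.4,0],[0,-0.4,0],[0,-0.4,0],[0,-0.8,0],[0,-0.8,0],[0.3,-0.5,0],[0,0,0],[0,0,0]],"delta_rot":[[0,0,0],[0,0,0],[0,0,0],[0,0,0],[0,0,0],[0,0,0],[0,0,0],[0,0,0]]}'
python3 - <<'E'
from h import *;rep()
i=r.read_camera("scene")[:,:,::-1];a=cv2.resize(i[120:270,290:530],(640,400),interpolation=2);b=cv2.resize(i[230:300,180:300],(343,200),interpolation=2)
cv2.imwrite("pics/m4.png",np.vstack([a,np.pad(b,((0,0),(0,297),(0,0)))]));rep()
E
```

```text
time: 5.27
tcp_pos: [0.4888, 0.1519, 0.3818]
ee_rot: [[-0.164, -0.01, 0.986], [-0.986, -0.009, -0.164], [0.011, -1.0, -0.008]]
wrist_force: [-0.2, 0.4, -1.2]
opening: 0.0007
t 5.2667 tip [0.4868 0.15   0.1826] left tool/40mm [-0.44  2.21  0.14] turn deg 0.2 ydown [-0.01  -0.009 -1.   ] F [-0.19  0.4  -1.19]
t 5.3167 tip [0.4868 0.1499 0.1823] left tool/40mm [-0.44  2.2   0.15] turn deg 0.2 ydown [-0.01 -0.01 -1.  ] F [-0.36 -0.5  -0.82]
```

View pics/m4.png

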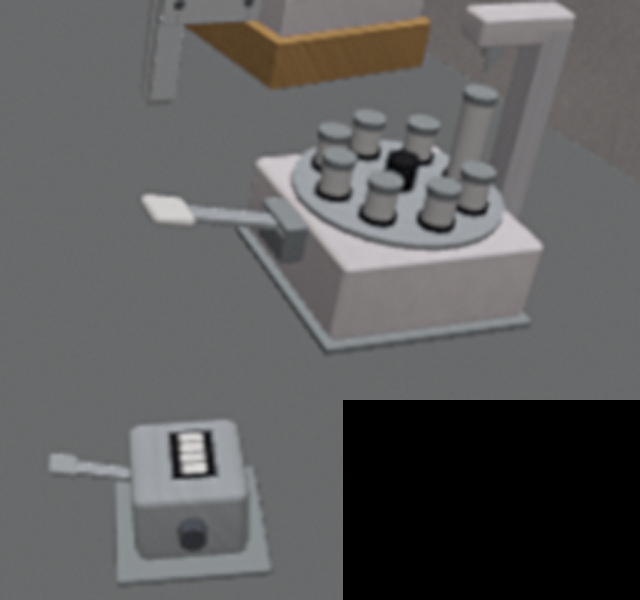

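The tall vial now stands under the nozzle at about (478,130), with the nozzle tip just above its cap. The paddle is back up at (168,209), the counter is untouched and the gripper is clear.

```bash
python3 -c "from station import r;print(r.job_done())"
```

```text
the job is handed in; nothing more can be done
None
```

I pressed the carousel's long lever fully down three times, letting it spring back up after each press, and handed the job in at about 5.3 s.

- **Carousel:** pictures after each press showed it one station further on. In the last one the tall vial stands directly under the dosing nozzle. I judged this by eye and did not measure the angle.
- **Lever:** it looked back up at rest after each press, with a visible gap under the fingers.
- **Counter:** its lever was not touched and looked unchanged in the last picture.
- **Robot:** the gripper finished about 9 cm above the paddle with nothing in contact.
- **Forces:** the first press reached about 63 N (upward component) at the stop, harder than needed but within the 120 N wrist limit. The other two were about 32 N and 33 N. Only the fingertips pressed.

No check failed. The two camera views put the paddle about 4 mm apart, which is well inside its 36 mm width.

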